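# Refit the drain-pump filter and lock its bayonet

### The job

Refit the cleaned drain-pump filter: take the one with the straight bar handle and the two side lugs out of the drip tray, slide it down the pump's slanting port with its lugs in the two entry slots, and turn it clockwise by its handle against the rubber seal until it is tight at the stop. Let go of it, and leave the other filter standing and the detergent, dosing cup and screwdriver where they are.

Things in the scene. Friction and masses are not known exactly. Their poses are not given: they have to be found in the camera images.
- filter: The filter to fit: white plastic, 114 mm long, 0.1 to 0.25 kg, standing tip down in the tray. Origin: centre of the tip's underside; z: its axis, up through the cap; x: along handle and lugs. Barrel 44 mm in diameter, 74 mm long, its lowest 12 mm tapering to 34 mm. A half turn about z gives the same fit.
- cap_seat (a point): Centre of the cap's flat underside on the filter's axis, 74 mm above the tip; axes as the filter's. The cap is round, 80 mm in diameter and 12 mm thick.
- handle (a point): Centre of the straight bar handle on the cap, on the axis 100 mm above the tip. The bar runs along the filter's x: 62 mm long, 12 mm thick along y, 28 mm high (14 mm down to the cap's top face, 14 mm up to its top edge); pinch it across its thickness.
- lug (a point): Outer end of the lug on the filter's +x side, at its top edge: 31 mm from the axis, 11 mm below the cap's underside. An equal lug is on the -x side. Each is 12 mm wide, 7 mm high and stands 9 mm out of the barrel; their tops slope 7 degrees like the lips' ramps.
- port: The pump's filter port, grey plastic, fixed. Origin: centre of its flat rim, 80 mm in outer diameter; z: outward along its axis, leaning 30 degrees from vertical; x: in the rim's plane, up the slope. Bore 49 mm wide, 82 mm deep. After a 70-degree clockwise turn from the slots the lugs stop; the handle then lies along port x and the cap's underside is 1 mm out from the rim.
- entry_slot (a point): Centre of one of the port's two entry slots, at the rim, 29 mm from the axis; the other lies opposite. Seen from outside they stand 70 degrees anticlockwise of port x and -x. Each is 36 degrees wide and reaches 33 mm from the axis. The lugs drop through them; anticlockwise from there is blocked.
- mouth (a point): Centre of the port's rim; axes as port. Put straight in, the filter stops with its cap on the seal, underside 4 mm out from the rim, lugs just below the lips. Turning clockwise, about 20 degrees are free, then the lips' ramps draw it in 3 mm against the seal; that takes up to about 0.3 N m, and it stays where it is left.
- seal (a joint): How far the black rubber seal ring on the port's rim is pressed in (m): 0 when free, its top 4 mm out from the rim; about 0.003 with the filter locked. It pushes back with about 2.2 N per mm.
- pump: The whole pump unit, motor and hose spigots on an aluminium carrier with a base 190 x 130 mm, fixed on the left or right of the worktop. Origin: on the worktop, in the base's middle plane, 15 mm before its front edge; the base reaches 205 mm to +x. The rim's centre lies 55 mm toward +x and 185 mm up; the port leans toward -x, roughly at the robot. A hose spigot behind the rim reaches 200 mm high.
- tray: Steel drip tray, 170 x 310 mm, walls 22 mm high, floor 3 mm thick, fixed. Origin: centre of its underside. Both filters stand in it side by side, in either order.
- other_filter: A filter from another machine, not wanted: white, 118 mm high, barrel 54 mm with thread rings, a 68 mm cap with a round fluted knob 32 mm in diameter, no lugs. Stands upright in the tray; origin at the centre of its foot.
- detergent: Detergent bottle, white with blue, 62 x 98 mm and 203 mm high, standing to the left of the work as the robot sees it; origin under its middle.
- screwdriver: Screwdriver 190 mm long lying on the worktop close in front of the robot; origin under its middle.
- dosing_cup: White plastic dosing cup, 72 mm in diameter and 65 mm high, standing to the right of the work as the robot sees it; origin under its middle.
There are look-alikes about, which are no part of the job. Leave any orange look-alike of the filter alone.

How it is judged:
On the way, in this order (a step that is already met when the one before it is completed fails the run):
1. the filter is in the port with its lugs through the entry slots: cap within 7 mm of the rim, filter in line with the port (z of cap_seat in the frame of port below 0.007 m and distance between cap_seat and mouth below 0.009 m and angle between the z axis of filter and the z axis of port, either way round below 0.12 rad), for 0.05 s.
2. the filter is turned to the stop and its cap is drawn in on the seal (angle between the x axis of filter and the x axis of port, either way round below 0.2 rad and z of cap_seat in the frame of port below 0.0025 m and angle between the z axis of filter and the z axis of port, either way round below 0.08 rad), for 0.1 s.
At the end, for the whole second after the job is handed in: Filter released and at rest in the port, in line with it (0.06 rad, 6 mm), handle within 0.2 rad of the stop, cap underside under 2.5 mm from the rim; other filter upright; it, detergent, cup and screwdriver within 40 mm of their starts (angle between the x axis of filter and the x axis of port, either way round below 0.2 rad and z of cap_seat in the frame of port between -0.002 and 0.0025 m and distance between cap_seat and mouth below 0.006 m and angle between the z axis of filter and the z axis of port, either way round below 0.06 rad and linear speed of filter below 0.02 m/s and angle between other_filter's own z axis and vertical below 0.15 rad and distance of each of other_filter, detergent, screwdriver, dosing_cup from where it was at the start of the episode below 0.04 m); the robot touches nothing.
It fails at once if the other filter is knocked over or carried off (angle between other_filter's own z axis and vertical above 0.5 rad or distance of other_filter from where it was at the start of the episode above 0.06 m).
It fails at once if the detergent bottle is knocked over (angle between detergent's own z axis and vertical above 0.4 rad).
It also fails if it takes over 54 s, if anything falls off the work surface, if the arm or the gripper's body presses on something with over 40 N, if the wrist force passes 120 N, or if a joint passes its speed limit or range.

### The arm

A 6-joint arm with a two-finger parallel gripper is mounted at the origin on the work surface. World frame = base frame: x ahead of the robot, y to its left, z up, the work surface at z = 0. Lengths are in m, angles in rad, forces in N, time in s.
With the tool pointing down it reaches from about 0.35 to 0.925 m from the base axis. Payload 6.4 kg.
Tool frame: the origin (TCP) lies between the finger pads; the fingertips stand 11 mm ahead of it and the grasp point (between the pads) lies 8 mm behind it; z points along the fingers, y is the line along which they close (so a half turn about z gives the same grasp; the last joint's range is limited). The gripper opens to 85 mm and grips with 20 to 120 N. Pads are 22 mm wide; open, the fingers measure 114 mm over their backs; the gripper's body (76 mm by 85 mm) begins 54 mm behind the grasp point. The pads swing forward as they close: fully open they stand 13 mm farther back than shut.
Start: joints at [1.106, 0.245, 1.558, -0, 1.339, -0.174], TCP at [0.186, 0.623, 0.242] pointing down, gripper open.
Joint ranges: [-3.13, 3.13], [-1.02, 2.26], [0.13, 2.54], [-0.95, 4.09], [0.21, 2.88], [-2.74, 2.74]. Speed limits (rad/s): [2.57, 2.57, 3.14, 3.14, 3.14, 3.14].

### API

Orientations are given as a rotation vector (axis times angle).
In Python, from rig import env, imaging gives the robot as it stands.
- The arm moves only by the tool jog_arm, never from a script. Its argument "increments" is one flat list of numbers, 5 for each row, row after row: the shift along the tool's x, y, z in cm, then the turn about the tool's z in rad, then the closure, from -1 (fully open) to 1 (shut). A call has exactly 5 rows; each row shifts and turns the commanded pose from where the row before left it, along the tool's axes as they then stand; what a row does not reach is not made up. A row lasts 1/10 s, in which the tool goes at most 50 mm and 8.59 degrees, less where a joint would pass 70% of its speed; a pose out of reach is approached as far as the arm can. A call with a gripper value outside its range is refused whole. The fingers move at their own pace and stop on an object; the grip force is fixed at half the most. Time passes only in rows, so rows that do not move let the fingers close, or fill a call up. It gives the time, the measured TCP pose, the force, the opening and the grip force at its end, in the units of the state.
- env.read_state(): the state, without advancing time (a new reading comes with each control period).
- imaging.snapshot(name): name is "scene" or "top" or "wrist"; returns the picture (420x560x3 uint8, red, green, blue); there is no depth.
- imaging.camera_model(name): a dict with "fx", "fy", "cx", "cy" (pixels), "k1" (the pictures are not rectified: a ray, as slopes to the right and down, at radius r is drawn at 1 + k1 r^2 times it, then the intrinsics apply), "xyz" and "attitude" of the camera in the world; the wrist camera has in their place "hand_eye" (4x4, takes a point from camera to tool coordinates, whose origin is the TCP and whose axes are the flange's). Camera axes: x right, y up, looking along -z (the intrinsics and any distortion apply to the point x, -y, -z); pixel columns grow to the right and rows downward; lengths in m; the calibration is good to about 2 mm. A picture is of the moment at which its call begins: read the wrist's pose just before it. camera_model takes no time and is no camera call.
- env.job_done(): hands the job in; it is judged then, once.
Trained networks look in the newest picture that a camera, given by its name, has taken for a name from the list of things; names that differ only in an ending like _2 or _b are one class to them, and where a whole thing is asked for, a point or a joint stands for the part that bears it (a point fixed in the world has none). Each returns a list of dicts, best first, with "p" (0 to 1); they miss things now and then, are a little off and sometimes report something else, mostly with a low value. They report only what shows in the picture. A call takes as long as a camera call. They do not tell look-alikes from the thing itself.
- imaging.search_frame(camera, target): "centre" ([column, row] in pixels, amid what is visible of it).
- imaging.masks_of(camera, target): "mask" (420x560 bool, what is visible of it) and "centre" ([column, row] in pixels, amid what is visible of it).
- imaging.mark_of(camera, target): "centre" ([column, row] in pixels: a listed point, or the origin of a listed thing).
The state is a dict: "t": time; "qpos": joint angles; "qvel": joint speeds; "tau": joint torques, N m; "ee_pos": TCP position; "ee_rot": TCP orientation; "force": force on the tool from outside, world axes, zero at the start; "ft_torque": the same for the moment, N m; "opening": opening from 0.0 (shut) to 1.0 (fully open); "grasp_force": force on a finger pad.
Only numpy, scipy, OpenCV 4.12 (cv2) and the standard library are available. Lean on these libraries where they do the work, as an engineer would, in place of code of your own. Each camera call takes 0.05 s, during which the arm holds its last target. There are 200 camera calls.

## Working session

There is one attempt and no reset: what is moved stays moved. The work goes in short steps, Python scripts to look and compute and a tool call to move; the robot and the scene stay as the last step left them, time stands still between calls to the robot, and variables do not carry over. Pictures are saved under pics/ and viewed, at most 10 in all, crops included, and the job is handed in when it is done.

Besides the shell and the picture viewer there is one more tool, called after "Request:" in YAML: its name, and indented under it one key for each argument. jog_arm: Moves the arm, as the interface text tells. Its arguments: {"type":"object","properties":{"increments":{"type":"array"}},"required":["increments"]}

```bash
ls; mkdir -p pics
cat > h.py <<'E'
import numpy as np, cv2
from scipy.spatial.transform import Rotation as R
from rig import env, imaging
def save(name,img): cv2.imwrite('pics/'+name,img[:,:,::-1])
E
python3 - <<'E'
from h import *
for c in ['scene','top','wrist']:
    m=imaging.camera_model(c); print(c,m)
s=env.read_state(); print(s)
a=imaging.snapshot('scene'); 
for c in ['scene','top']:
    im=imaging.snapshot(c); save(c+'0.png',im)
    for t in ['filter','handle','port','mouth','entry_slot','other_filter','cap_seat','lug','pump','tray']:
        try: print(c,t,[(np.round(d['centre'],1).tolist(),round(d['p'],2)) for d in imaging.mark_of(c,t)])
        except Exception as e: print(c,t,e)
print(env.read_state()['t'])
E
```

```text
pics
scene {'fx': 514.7326145615489, 'fy': 514.7326145615489, 'cx': 276.66496998043954, 'cy': 196.95614797199258, 'k1': 0.03230549594048061, 'xyz': array([ 1.33512821, -0.11602716,  1.40118864]), 'attitude': array([0.46149741, 0.40040494, 1.38208605])}
top {'fx': 504.68417345981203, 'fy': 504.68417345981203, 'cx': 272.6204835357901, 'cy': 206.75291293162238, 'k1': -0.05613123613418829, 'xyz': array([4.01704929e-01, 6.96904513e-04, 1.42201676e+00]), 'attitude': array([ 0.07776744, -0.08968953, -1.54918083])}
wrist {'fx': 325.1983967660764, 'fy': 325.1983967660764, 'cx': 278.786292897012, 'cy': 211.52575021860088, 'k1': -0.03459837785751646, 'hand_eye': array([[ 2.30889394e-05,  9.54852762e-01,  2.97079453e-01,
         7.52148325e-02],
       [ 9.99999930e-01,  8.90195195e-05, -3.63840281e-04,
        -1.50700964e-04],
       [-3.73859768e-04,  2.97079441e-01, -9.54852693e-01,
        -1.30939745e-01],
       [ 0.00000000e+00,  0.00000000e+00,  0.00000000e+00,
         1.00000000e+00]])}
{'t': 0.0, 'qpos': array([ 1.10591077e+00,  2.45792141e-01,  1.55900665e+00,  3.70997533e-06,
    
[... 1134 characters left out ...]
5], 0.91), ([355.3, 191.4], 0.26)]
scene tray [([210.4, 236.5], 0.96)]
top filter [([431.0, 158.9], 0.87), ([370.8, 199.8], 0.61)]
top handle [([451.7, 151.5], 0.79), ([109.0, 221.7], 0.62), ([379.4, 200.3], 0.6)]
top port [([185.6, 178.5], 0.91), ([108.4, 221.6], 0.42)]
top mouth [([180.9, 179.4], 0.69)]
top entry_slot [([282.6, 270.3], 0.68), ([174.8, 177.9], 0.63)]
top other_filter [([318.2, 190.8], 0.69), ([179.1, 179.0], 0.52)]
top cap_seat [([441.7, 154.9], 0.94), ([287.0, 266.8], 0.71), ([192.4, 207.2], 0.62), ([373.4, 201.5], 0.57)]
top lug [([450.6, 161.4], 0.73), ([364.5, 197.1], 0.67), ([190.9, 209.8], 0.24)]
top pump [([191.0, 208.6], 0.62)]
top tray [([339.9, 200.7], 0.61)]
1.15
```

View pics/scene0.png

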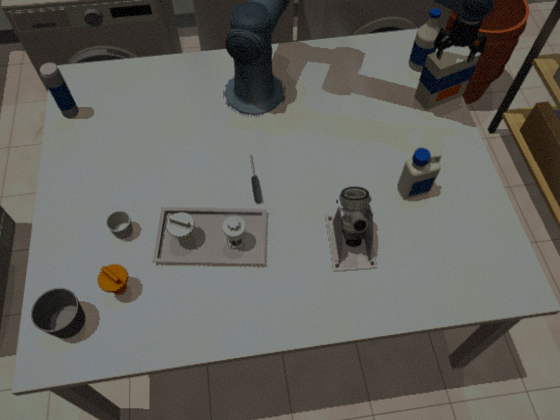

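View pics/top0.png

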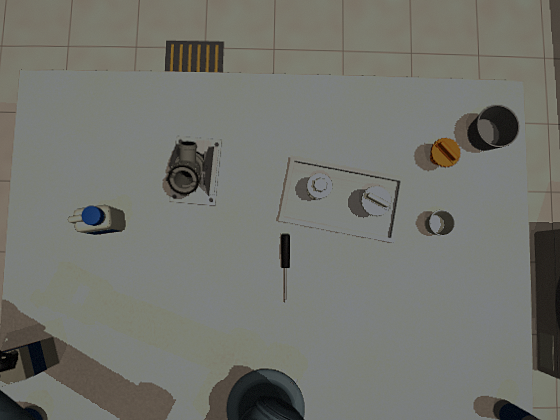

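Scene picture: the wanted filter, white with a bar, is at (180,223). The fluted-knob filter is at (234,230), the orange look-alike at (114,278), the pump rim at about (354,194) and the detergent at (420,175). Top picture: filter at (377,201), other filter at (319,186), orange at (446,152), rim at about (184,178). What could be mistaken for the filter is the orange one (top 446,152) and the fluted one (top 319,186). I choose the white bar-handled one at top (377,201).

```bash
cat >> h.py <<'E'
def cam(c,s=None):
    m=imaging.camera_model(c)
    K=np.array([[m['fx'],0,m['cx']],[0,m['fy'],m['cy']],[0,0,1]]); D=np.array([m['k1'],0,0,0,0.])
    if c=='wrist':
        T=np.eye(4); T[:3,:3]=R.from_rotvec(s['ee_rot']).as_matrix(); T[:3,3]=s['ee_pos']
        T=T@m['hand_eye']
        Rm,p=T[:3,:3],T[:3,3]
    else: Rm,p=R.from_rotvec(m['attitude']).as_matrix(),np.array(m['xyz'])
    return K,D,Rm@np.diag([1,-1,-1.]),p     # opencv camera axes in world
def ray(C,uv):
    K,D,Rm,p=C
    x=cv2.undistortPoints(np.array([[uv]],float),K,D)[0,0]
    d=Rm@np.array([x[0],x[1],1]); return p,d/np.linalg.norm(d)
def onz(C,uv,z):
    p,d=ray(C,uv); return p+d*(z-p[2])/d[2]
def tri(obs):
    A=np.zeros((3,3));b=np.zeros(3);rs=[ray(*o) for o in obs]
    for p,d in rs:
        P=np.eye(3)-np.outer(d,d);A+=P;b+=P@p
    x=np.linalg.solve(A,b); return x,[np.linalg.norm((np.eye(3)-np.outer(d,d))@(x-p)) for p,d in rs]
def proj(C,X):
    K,D,Rm,p=C
    return cv2.projectPoints(np.atleast_2d(X).astype(float),Rm.T,-Rm.T@p,K,D)[0][:,0]
E
python3 - <<'E'
from h import *
S=cam('scene');T=cam('top')
for n,a,b in [('handle',(179.6,219.5),(379.4,200.3)),('mouth',(356,194.5),(180.9,179.4)),('tray',(210.4,236.5),(339.9,200.7)),('other knob',(234,224),(319,185)),('deterg cap',(422,157),(93,215)),('seat',(183.3,228.3),(373.4,201.5))]:
    x,e=tri([(S,a),(T,b)]);print(n,x.round(3),np.round(e,4))
for uv in [(366,192),(389,208)]: print(onz(T,uv,.117))
print('orange',onz(T,(446,152),.1),'cup',onz(T,(435,222),.06))
a=cv2.imread('pics/top0.png');s=cv2.imread('pics/scene0.png')
z=lambda i,x,y,w,h:cv2.resize(i[y:y+h,x:x+w],(400,300),interpolation=cv2.INTER_CUBIC)
g=np.vstack([np.hstack([z(a,340,170,80,60),z(s,150,200,80,60)]),np.hstack([z(a,145,130,80,60),z(s,315,170,80,60)])])
cv2.imwrite('pics/crop1.png',np.clip(g.astype(float)*1.6,0,255).astype(np.uint8))
E
```

```text
handle [ 0.565 -0.287  0.111] [0.0008 0.0008]
mouth [0.599 0.22  0.179] [0.0027 0.0027]
tray [ 0.575 -0.205  0.   ] [0.0056 0.0056]
other knob [ 0.603 -0.131  0.108] [0.0021 0.0021]
deterg cap [0.505 0.435 0.186] [0.0003 0.0003]
seat [ 0.568 -0.283  0.061] [0.0005 0.0005]
[ 0.58569323 -0.25157109  0.117     ]
[ 0.54479432 -0.3120004   0.117     ]
orange [ 0.70154992 -0.47207931  0.1       ] cup [ 0.51519362 -0.45217532  0.06      ]
```

View pics/crop1.png

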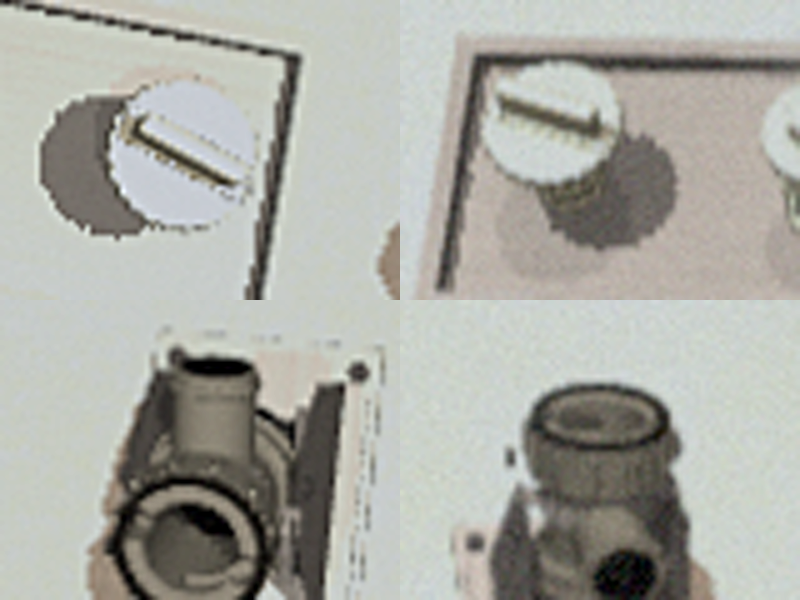

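The crop confirms the white, bar-handled filter. First I fly to a viewing pose above the port.

Request:
jog_arm:
  increments: [-3.3,-1.9,-1.2,0,-1,-3.3,-1.9,-1.2,0,-1,-3.3,-1.9,-1.2,0,-1,-3.3,-1.9,-1.2,0,-1,-3.3,-1.9,-1.2,0,-1]

```text
t: 1.65
ee_pos: [0.318, 0.4832, 0.3029]
ee_rot: [0.455, 3.108, 0.0]
force: [0.9, -0.5, 0.1]
opening: 0.994
grasp_force: 0.0
```

Request:
jog_arm:
  increments: [-3.3,-1.9,-1.2,0,-1,-3.3,-1.9,-1.2,0,-1,-3.3,-1.9,-1.2,0,-1,-3.3,-1.9,-1.2,0,-1,-3.3,-1.9,-1.2,0,-1]

```text
t: 2.15
ee_pos: [0.4489, 0.3448, 0.363]
ee_rot: [0.455, 3.108, 0.0]
force: [-0.4, 1.2, -0.6]
opening: 1.0
grasp_force: 0.0
```

Request:
jog_arm:
  increments: [-3.3,-1.9,-1.2,0,-1,-3.3,-1.9,-1.2,0,-1,-3.3,-1.9,-1.2,0,-1,-3.3,-1.9,-1.2,0,-1,0,0,0,0,-1]

```text
t: 2.65
ee_pos: [0.5555, 0.2324, 0.4119]
ee_rot: [0.463, 3.104, 0.0]
force: [-0.1, 0.0, -0.1]
opening: 1.0
grasp_force: 0.0
```

Run:
```python
from h import *
s=env.read_state(); im=imaging.snapshot('wrist'); save('w1.png',im)
W=cam('wrist',s); S=cam('scene');T=cam('top')
print(s['qpos'].round(3))
for t in ['mouth','port','entry_slot','seal','pump']:
    for d in imaging.mark_of('wrist',t): print(t,np.round(d['centre'],1),round(d['p'],2),onz(W,d['centre'],.185).round(3))
m=imaging.masks_of('wrist','port')
print([(d['centre'],d['p'],d['mask'].sum()) for d in m])
np.savez('w1.npz',im=im,**{k:s[k] for k in ('ee_pos','ee_rot')})
```

```text
[ 2.080e-01  4.600e-02  1.475e+00 -1.000e-03  1.618e+00 -1.066e+00]
mouth [274.2 220.5] 0.8 [0.6   0.213 0.185]
port [273. 222.] 0.58 [0.601 0.212 0.185]
entry_slot [273.8 220.1] 0.75 [0.599 0.213 0.185]
entry_slot [299.9 224.1] 0.55 [0.613 0.241 0.185]Traceback (most recent call last):
  File "<stdin>", line 6, in <module>
ValueError: it knows: cap_seat, detergent, dosing_cup, entry_slot, filter, handle, lug, mouth, other_filter, port, pump, screwdriver, tray
```

View pics/w1.png

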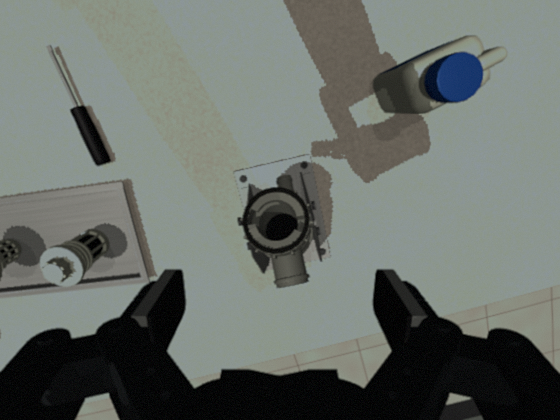

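The wrist picture shows the rim centred at about (276,220). The spigot points down at (291,285), away from the robot, and the base front edge runs from (235,170) to (310,155). I'll enlarge it for the slots and azimuth.

Run:
```python
from h import *
im=np.load('w1.npz')['im']
c=im[150:300,225:345]; c=cv2.resize(c,None,fx=4,fy=4,interpolation=cv2.INTER_CUBIC)
save('crop2.png',np.clip(c*1.8,0,255).astype(np.uint8))
s=np.load('w1.npz');W=cam('wrist',s);T=cam('top')
a,b=onz(W,(235,170),.008),onz(W,(310,155),.008);print(a,b,'az x',np.degrees(np.arctan2(b[1]-a[1],b[0]-a[0]))-90,np.linalg.norm(a-b))
a,b=onz(T,(215,206),.008),onz(T,(222,139),.008);print(a,b,'az',np.degrees(np.arctan2(b[1]-a[1],b[0]-a[0])),np.linalg.norm(a-b))
```

```text
Traceback (most recent call last):
FileNotFoundError: [Errno 2] No such file or directory: 'w1.npz'
```

```bash
cat >> h.py <<'E'
def portT(pos,az):   # columns x,y,z of port in world
    a=np.radians(az); z=np.array([-np.cos(a)*.5,-np.sin(a)*.5,np.cos(np.pi/6)]); x=np.array([np.cos(a)*np.cos(np.pi/6),np.sin(a)*np.cos(np.pi/6),.5])
    return np.array([x,np.cross(z,x),z]).T,np.array(pos)
def circ(P,r,z,ang=np.linspace(0,360,73)):
    a=np.radians(ang); return (P[0]@np.array([r*np.cos(a),r*np.sin(a),z+0*a])).T+P[1]
E
python3 - <<'E'
from h import *
im=cv2.imread('pics/w1.png')[:,:,::-1].copy()
s=env.read_state();W=cam('wrist',s);T=cam('top')
np.savez('w1.npz',im=im,**{k:s[k] for k in ('ee_pos','ee_rot')})
a,b=onz(W,(235,170),.008),onz(W,(310,155),.008);print(a,b,'az x',np.degrees(np.arctan2(b[1]-a[1],b[0]-a[0]))-90,np.linalg.norm(a-b))
m=(a+b)/2
a2,b2=onz(T,(215,206),.008),onz(T,(222,139),.008);az=np.degrees(np.arctan2(b2[1]-a2[1],b2[0]-a2[0]));print(a2,b2,'az',az,np.linalg.norm(a2-b2))
az=np.degrees(np.arctan2(b[1]-a[1],b[0]-a[0]))-90
d=np.array([np.cos(np.radians(az)),np.sin(np.radians(az)),0])
pos=m+d*.070; pos[2]=.185; print('mouth from base',pos)
P=portT(pos,az)
k=4
c=cv2.resize(im[150:300,225:345],None,fx=k,fy=k,interpolation=cv2.INTER_CUBIC); c=np.clip(c*1.8,0,255).astype(np.uint8); c0=c.copy()
f=lambda X:((proj(W,X)-[225,150]+.5)*k).astype(np.int32)
for r,z,col in [(.04,0,(255,0,0)),(.0245,0,(0,255,0))]: cv2.polylines(c,[f(circ(P,r,z))],True,col,1)
for q in (52,88,232,268): 
    cv2.polylines(c,[f(np.vstack([circ(P,.0245,0,q),circ(P,.033,0,q)]))],False,(255,255,0),1)
save('crop2.png',np.hstack([c0[:440,:400],c[:440,:400]]))
E
```

```text
[0.54880878 0.16149157 0.008     ] [0.56042904 0.28658176 0.008     ] az x -5.307263713936479 0.1256287652329509
[0.55236287 0.1537805  0.008     ] [0.74551488 0.14002905 0.008     ] az -4.072299075163539 0.1936409122303825
mouth from base [0.62431882 0.21756189 0.185     ]
```

View pics/crop2.png

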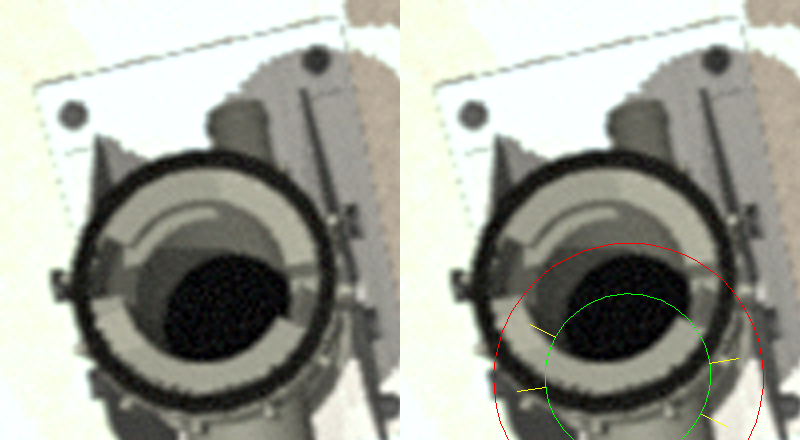

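Run:
```python
from h import *
from scipy.optimize import least_squares
s=np.load('w1.npz');im=s['im'];W=cam('wrist',s);S=cam('scene');T=cam('top')
k=4
px=lambda x,y:np.array([x/k+225-.5,y/k+150-.5])
# slot centres & ring extremes in crop: centre of ring outer (204,282), half-width ~130
for az in (-6,-5,-4):
    def res(p):
        P=portT(p[:3],az)
        c=proj(W,circ(P,.04,.002)); 
        o=[c[:,0].min()-px(74,0)[0],c[:,0].max()-px(335,0)[0],c[:,1].min()-px(0,150)[1],c[:,1].max()-px(0,412)[1]]
        return o
    r=least_squares(res,[.595,.218,.185]);P=portT(r.x,az)
    sl=proj(W,circ(P,.029,0,[70,250])); d=sl[1]-sl[0]; 
    print(az,r.x.round(4),'res',r.fun.round(2),'slots crop',((sl-[225,150]+.5)*k).round(0).tolist())
P=portT([.5945,.2172,.185],-5)
c=proj(W,P[1])[0];print('base-pred mouth px',c,'in crop',(c-[225,150]+.5)*k,'scene',proj(S,P[1]),'top',proj(T,P[1]))
print(tri([(W,px(204,281)),(T,(182.5,178.8))]), onz(W,px(204,281),.187))
```

```text
-6 [0.5998 0.2175 0.1661] res [-0.27  0.26  0.27 -0.26] slots crop [[298.0, 296.0], [112.0, 264.0]]
-5 [0.5997 0.2176 0.1662] res [-0.25  0.25  0.26 -0.25] slots crop [[298.0, 294.0], [111.0, 265.0]]
-4 [0.5996 0.2176 0.1664] res [-0.23  0.23  0.24 -0.23] slots crop [[298.0, 292.0], [111.0, 267.0]]
base-pred mouth px [273.7195839  220.54963245] in crop [196.87833562 284.19852978] scene [[356.03482347 192.0468731 ]] top [[182.53155583 180.87527922]]
(array([0.60021049, 0.21887357, 0.17149168]), [np.float64(0.001875636429917416), np.float64(0.0018756364299172782)]) [0.59351306 0.21966606 0.187     ]
```

```bash
cat >> h.py <<'E'
def plan(pos,rot,tpos,turn,n):
    """equal world shifts with turn/n about tool z per row"""
    Rm=R.from_rotvec(rot); d=(np.array(tpos)-pos)/n
    for i in range(n):
        print((Rm.inv().apply(d)*100).round(2).tolist(),round(turn/n,3)); Rm=Rm*R.from_rotvec([0,0,turn/n])
E
python3 - <<'E'
from h import *
T=cam('top'); a,b=[onz(T,u,.11) for u in [(366,196),(389,205)]]; print(a,b,np.degrees(np.arctan2(*(a-b)[1::-1])))
s=env.read_state(); print(s['ee_pos'],np.degrees(s['qpos']).round(0))
x=R.from_rotvec(s['ee_rot']).as_matrix()[:,0]; y0=np.degrees(np.arctan2(x[1],x[0]));print('yaw',y0)
turn=np.radians(y0-62); print(turn)
plan(s['ee_pos'],s['ee_rot'],[.545,-.315,.26],turn,19)
E
```

```text
[ 0.57606286 -0.2529159   0.11      ] [ 0.55349395 -0.31371879  0.11      ] 69.63600625646356
[0.55199468 0.23606254 0.40975129] [ 12.   3.  85.   0.  93. -61.]
yaw 163.3872364438201
1.7695410954426474
[-0.79, -2.79, 0.79] 0.093
[-1.05, -2.7, 0.79] 0.093
[-1.3, -2.59, 0.79] 0.093
[-1.53, -2.46, 0.79] 0.093
[-1.76, -2.31, 0.79] 0.093
[-1.96, -2.14, 0.79] 0.093
[-2.15, -1.94, 0.79] 0.093
[-2.32, -1.74, 0.79] 0.093
[-2.48, -1.51, 0.79] 0.093
[-2.61, -1.27, 0.79] 0.093
[-2.71, -1.03, 0.79] 0.093
[-2.8, -0.77, 0.79] 0.093
[-2.86, -0.51, 0.79] 0.093
[-2.89, -0.24, 0.79] 0.093
[-2.9, 0.03, 0.79] 0.093
[-2.89, 0.3, 0.79] 0.093
[-2.84, 0.57, 0.79] 0.093
[-2.78, 0.83, 0.79] 0.093
[-2.69, 1.08, 0.79] 0.093
```

Request:
jog_arm:
  increments: [-0.8,-2.8,0.8,0.093,-1,-1.05,-2.7,0.8,0.093,-1,-1.3,-2.6,0.8,0.093,-1,-1.5,-2.45,0.8,0.093,-1,-1.75,-2.3,0.8,0.093,-1]

```text
t: 3.35
ee_pos: [0.5497, 0.091, 0.3696]
ee_rot: [-1.161, -2.918, 0.0]
force: [0.1, -0.2, -0.1]
opening: 1.001
grasp_force: 0.0
```

Request:
jog_arm:
  increments: [-1.95,-2.15,0.8,0.093,-1,-2.15,-1.95,0.8,0.093,-1,-2.3,-1.75,0.8,0.093,-1,-2.5,-1.5,0.8,0.093,-1,-2.6,-1.25,0.8,0.093,-1]

```text
t: 3.85
ee_pos: [0.5482, -0.0539, 0.3296]
ee_rot: [-1.803, -2.572, 0.0]
force: [-0.1, -0.9, 0.4]
opening: 0.999
grasp_force: 0.0
```

Request:
jog_arm:
  increments: [-2.7,-1.05,0.8,0.093,-1,-2.8,-0.75,0.8,0.093,-1,-2.85,-0.5,0.8,0.093,-1,-2.9,-0.25,0.8,0.093,-1,-2.9,0,0.8,0.093,-1]

```text
t: 4.35
ee_pos: [0.5465, -0.1988, 0.2896]
ee_rot: [-2.347, -2.088, -0.0]
force: [0.3, -0.8, 0.3]
opening: 0.996
grasp_force: 0.0
```

Request:
jog_arm:
  increments: [-2.9,0.3,0.8,0.093,-1,-2.85,0.55,0.8,0.093,-1,-2.8,0.85,0.8,0.093,-1,-2.7,1.1,0.8,0.093,-1,0,0,0,0,-1]

```text
t: 4.85
ee_pos: [0.5447, -0.3168, 0.2562]
ee_rot: [-2.691, -1.616, 0.002]
force: [0.0, 1.3, -0.3]
opening: 1.001
grasp_force: 0.0
```

Run:
```python
from h import *
s=env.read_state(); im=imaging.snapshot('wrist'); save('w2.png',im)
W=cam('wrist',s);T=cam('top')
x=R.from_rotvec(s['ee_rot']).as_matrix()[:,0];print(s['ee_pos'],'yaw',np.degrees(np.arctan2(x[1],x[0])),np.degrees(s['qpos']).round(0))
for t,z in [('handle',.103),('cap_seat',.077),('lug',.066),('filter',.003)]:
    for d in imaging.mark_of('wrist',t): print(t,np.round(d['centre'],1),round(d['p'],2),onz(W,d['centre'],z).round(4))
for d in imaging.masks_of('wrist','filter')[:1]:
    print(d['p'],d['mask'].sum(),d['centre'])
c=cv2.resize(im[90:390,130:430],None,fx=2,fy=2); save('crop3.png',c)
```

```text
[ 0.54471088 -0.31675349  0.25619488] yaw 61.96260030625031 [-40.  11.  91.  -0.  78. -12.]
handle [495.5 263.4] 0.78 [ 0.7012 -0.4741  0.103 ]
handle [286.9 154.9] 0.74 [ 0.5695 -0.2856  0.103 ]
cap_seat [482.6 251. ] 0.75 [ 0.704  -0.4738  0.077 ]
cap_seat [257.6  75. ] 0.75 [ 0.5783 -0.2139  0.077 ]
cap_seat [284.7 152.3] 0.68 [ 0.5677 -0.2857  0.077 ]
lug [286.6 117.7] 0.96 [ 0.5841 -0.2589  0.066 ]
lug [464.5 272.3] 0.71 [ 0.6825 -0.4971  0.066 ]
lug [38.2 31.5] 0.51 [ 0.421  -0.0841  0.066 ]
filter [285.1 144.6] 0.91 [ 0.569  -0.2865  0.003 ]
filter [453.1 229.4] 0.68 [ 0.7084 -0.4799  0.003 ]
0.75 6118 [283.6, 154.7]
```

View pics/w2.png

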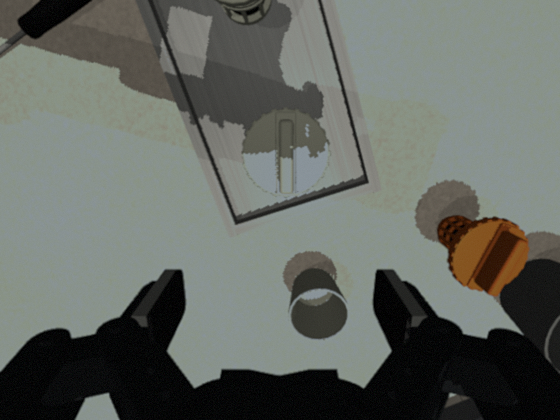

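The white filter is at (287,156) with its bar vertical in the image, along tool x. The orange one is at (488,255). The measured position (0.569, -0.286) agrees with the two-camera fix.

Request:
jog_arm:
  increments: [0.8,0.14,2.2,0,-1,0.8,0.14,2.2,0,-1,0.8,0.14,2.2,0,-1,0.8,0.14,2.2,0,-1,0.7,0.14,2.2,0,-1]

```text
t: 5.65
ee_pos: [0.5704, -0.2834, 0.148]
ee_rot: [2.69, 1.622, 0.001]
force: [-0.2, 0.5, 0.5]
opening: 0.999
grasp_force: 0.0
```

Request:
jog_arm:
  increments: [0,0,1.4,0,-1,0,0,1.4,0,-1,0,0,1.2,0,-1,0,0,0,0,-1,0,0,0,0,0]

```text
t: 6.15
ee_pos: [0.57, -0.285, 0.1087]
ee_rot: [2.691, 1.62, 0.0]
force: [0.8, -0.2, 0.3]
opening: 0.855
grasp_force: 0.0
```

Request:
jog_arm:
  increments: [0,0,0,0,0.4,0,0,0,0,1,0,0,0,0,1,0,0,0,0,1,0,0,0,0,1]

```text
t: 6.65
ee_pos: [0.57, -0.2847, 0.1087]
ee_rot: [2.691, 1.62, 0.0]
force: [-0.3, -0.5, 1.5]
opening: 0.124
grasp_force: 59.9
```

Request:
jog_arm:
  increments: [0,0,0,0,0.3,0,0,0,0,0.3,0,0,0.45,0,0.3,0,0,0,0,1,0,0,0,0,1]

```text
t: 7.15
ee_pos: [0.5697, -0.2846, 0.1035]
ee_rot: [-2.691, -1.62, 0.0]
force: [-0.2, 0.6, -1.2]
opening: 0.126
grasp_force: 59.7
```

Request:
jog_arm:
  increments: [0,0,0,0,1,0,0,0,0,1,0,0,-1,0,1,0,0,-3,0,1,0,0,-4,0,1]

```text
t: 7.65
ee_pos: [0.5686, -0.2838, 0.1829]
ee_rot: [-2.688, -1.618, 0.003]
force: [0.6, -0.2, -1.0]
opening: 0.124
grasp_force: 59.8
```

Request:
jog_arm:
  increments: [0,0,-4,0,1,0,0,-4,0,1,0,0,-4,0,1,0,0,-2,0,1,0,0,0,0,1]

```text
t: 8.15
ee_pos: [0.5712, -0.2856, 0.3294]
ee_rot: [2.684, 1.616, 0.005]
force: [-0.4, 0.4, -1.2]
opening: 0.126
grasp_force: 59.9
```

Run:
```python
from h import *
s=env.read_state();print(np.degrees(s['qpos']).round(1),s['ee_pos'],s['force'],s['opening'])
# tool-down target poses
for az in (-4.7,):
    print('entry yaw',az+70)
plan(s['ee_pos'],s['ee_rot'],[.8,.2,.36],np.radians(61.97-(-4.7+70)),10)
```

```text
[-36.7   9.   86.   -0.   84.5  -8.8] [ 0.57116655 -0.28557571  0.32942537] [-0.42367469  0.4088766  -1.20180384] 0.12638719916541674
entry yaw 65.3
[5.36, -0.25, -0.32] -0.006
[5.36, -0.22, -0.32] -0.006
[5.36, -0.18, -0.32] -0.006
[5.37, -0.15, -0.32] -0.006
[5.37, -0.12, -0.32] -0.006
[5.37, -0.09, -0.32] -0.006
[5.37, -0.06, -0.32] -0.006
[5.37, -0.03, -0.32] -0.006
[5.37, 0.0, -0.32] -0.006
[5.37, 0.03, -0.32] -0.006
```

Filter gripped and lifted. The port leans 30° and the interface only turns about tool z, so I'll go to port azimuth and see what the arm does at its reach limit.

Request:
jog_arm:
  increments: [4,-1.7,-0.4,0,1,4,-1.7,-0.4,0,1,4,-1.7,-0.4,0,1,4,-1.7,-0.4,0,1,4,-1.7,-0.4,0,1]

```text
t: 8.65
ee_pos: [0.5875, -0.0662, 0.3419]
ee_rot: [-2.69, -1.619, 0.003]
force: [0.7, 0.3, -0.7]
opening: 0.129
grasp_force: 59.9
```

Request:
jog_arm:
  increments: [4,-1.7,-0.4,0,1,4,-1.7,-0.4,0,1,4,-1.7,-0.4,0,1,0,0,0,-0.058,1,0,0,0,0,1]

```text
t: 9.15
ee_pos: [0.5987, 0.0631, 0.354]
ee_rot: [-2.64, -1.7, 0.004]
force: [0.2, -0.1, -1.1]
opening: 0.127
grasp_force: 59.9
```

Run:
```python
from h import *
s=env.read_state();print(np.degrees(s['qpos']).round(1),s['ee_pos'])
x=R.from_rotvec(s['ee_rot']).as_matrix();print(np.degrees(np.arctan2(x[1,0],x[0,0])))
a=np.radians(-4.7);print(x.T@np.array([np.cos(a),np.sin(a),0]))
```

```text
[-4.8  3.7 89.2 -0.  87.2 19.7] [0.59873008 0.0630828  0.35396473]
65.54605089006631
[ 0.33798137  0.94114859 -0.00281717]
```

Request:
jog_arm:
  increments: [1.35,3.76,0,0,1,1.35,3.76,0,0,1,1.35,3.76,0,0,1,1.35,3.76,0,0,1,1.35,3.76,0,0,1]

```text
t: 9.65
ee_pos: [0.7995, 0.0433, 0.3538]
ee_rot: [-2.645, -1.693, 0.003]
force: [1.9, -0.0, -0.9]
opening: 0.123
grasp_force: 59.9
```

Request:
jog_arm:
  increments: [1.35,3.76,0,0,1,1.35,3.76,0,0,1,1.35,3.76,0,0,1,0.67,1.9,0,0,1,0.67,1.9,0,0,1]

```text
t: 10.15
ee_pos: [0.9401, 0.0292, 0.3447]
ee_rot: [-2.646, -1.693, -0.001]
force: [-11.4, -0.5, 14.9]
opening: 0.125
grasp_force: 60.1
```

Run:
```python
from h import *
s=env.read_state();print(np.degrees(s['qpos']).round(1),s['ee_pos'])
x=R.from_rotvec(s['ee_rot']).as_matrix();print(x.round(3))
```

```text
[-5.100e+00  6.340e+01  7.200e+00  1.000e-01  1.094e+02  1.970e+01] [0.94014313 0.02921854 0.34471646]
[[ 0.419  0.908 -0.   ]
 [ 0.908 -0.419  0.001]
 [ 0.001 -0.    -1.   ]]
```

Request:
jog_arm:
  increments: [0.35,1,0,0,1,0.35,1,0,0,1,0.7,2,0,0,1,0.7,2,0,0,1,0,0,0,0,1]

```text
t: 10.65
ee_pos: [0.953, 0.0235, 0.3378]
ee_rot: [2.625, 1.684, 0.057]
force: [-0.1, -0.8, -1.9]
opening: 0.124
grasp_force: 59.9
```

Run:
```python
from h import *
s=env.read_state();print(np.degrees(s['qpos']).round(1),s['ee_pos'],s['t'])
x=R.from_rotvec(s['ee_rot']).as_matrix();print(x.round(3))
```

```text
[ -5.4  63.8   7.3   0.3 106.5  19.3] [0.95298325 0.02350593 0.33782657] 10.65
[[ 0.416  0.908  0.043]
 [ 0.909 -0.417  0.001]
 [ 0.019  0.039 -0.999]]
```

It does tilt at the limit: tool z now leans outward. I'll push further.

Request:
jog_arm:
  increments: [1.6,4.6,0,0,1,1.6,4.6,0,0,1,1.6,4.6,0,0,1,1.6,4.6,0,0,1,1.6,4.6,0,0,1]

```text
t: 11.15
ee_pos: [0.9974, -0.0007, 0.3019]
ee_rot: [2.558, 1.643, 0.228]
force: [0.5, -0.5, -0.8]
opening: 0.131
grasp_force: 59.9
```

Run:
```python
from h import *
s=env.read_state();print(np.degrees(s['qpos']).round(1),s['ee_pos'],s['t'])
x=R.from_rotvec(s['ee_rot']).as_matrix();print(x.round(3))
```

```text
[-6.8 66.2  7.3  1.3 96.5 18. ] [ 9.97431222e-01 -7.00576037e-04  3.01917815e-01] 11.15
[[ 0.409  0.895  0.175]
 [ 0.909 -0.416  0.002]
 [ 0.075  0.158 -0.985]]
```

Request:
jog_arm:
  increments: [1.8,4.6,-0.6,0,1,1.8,4.6,-0.6,0,1,1.8,4.6,-0.6,0,1,1.8,4.6,-0.6,0,1,1.8,4.6,-0.6,0,1]

```text
t: 11.65
ee_pos: [1.0254, -0.0128, 0.3286]
ee_rot: [2.478, 1.591, 0.398]
force: [0.1, -0.2, -1.2]
opening: 0.128
grasp_force: 59.9
```

```bash
cat > st.py <<'E'
from h import *
s=env.read_state();print(np.degrees(s['qpos']).round(1),s['ee_pos'].round(4),s['t'],s['force'].round(1),s['opening'].round(3))
x=R.from_rotvec(s['ee_rot']).as_matrix();print(x.round(3),'tilt',np.degrees(np.arccos(-x[2,2])),'az',np.degrees(np.arctan2(x[1,2],x[0,2])))
E
python3 st.py
```

```text
Traceback (most recent call last):
  File "st.py", line 2, in <module>
    s=env.read_state();print(np.degrees(s['qpos']).round(1),s['ee_pos'].round(4),s['t'],s['force'].round(1),s['opening'].round(3))
                                                                                                            ^^^^^^^^^^^^^^^^^^
AttributeError: 'float' object has no attribute 'round'
```

```bash
sed -i "s/s\['opening'\].round(3)/s['opening']/" st.py; python3 st.py
```

```text
[-7.6 65.1  7.3  2.4 89.6 17.4] [ 1.0254 -0.0128  0.3286] 11.65 [ 0.1 -0.2 -1.2] 0.12766045769329706
[[ 0.395  0.864  0.312]
 [ 0.909 -0.416  0.001]
 [ 0.131  0.283 -0.95 ]] tilt 18.19432626115579 az 0.19910262148202346
```

Request:
jog_arm:
  increments: [1.8,4.6,-0.5,0,1,1.8,4.6,-0.5,0,1,1.8,4.6,-0.5,0,1,1.8,4.6,-0.5,0,1,1.8,4.6,-0.5,0,1]

```text
t: 12.15
ee_pos: [1.045, -0.0228, 0.3758]
ee_rot: [2.393, 1.535, 0.553]
force: [0.7, -0.3, -0.7]
opening: 0.134
grasp_force: 59.9
```

```bash
python3 st.py
```

```text
[-8.3 63.   7.3  3.6 83.9 16.8] [ 1.045  -0.0228  0.3758] 12.15 [ 0.7 -0.3 -0.7] 0.13378167495669366
[[ 0.375  0.816  0.439]
 [ 0.909 -0.416 -0.001]
 [ 0.182  0.4   -0.898]] tilt 26.071199550986588 az -0.19334989606516645
```

Request:
jog_arm:
  increments: [-0.2,4.9,-0.2,0,1,-0.2,4.9,-0.2,0,1,-0.2,4.9,-0.2,0,1,0,0,0,0,1,0,0,0,0,1]

```text
t: 12.65
ee_pos: [1.0505, -0.084, 0.4025]
ee_rot: [2.346, 1.5, 0.627]
force: [0.9, -0.4, -2.0]
opening: 0.129
grasp_force: 59.9
```

```bash
python3 st.py
```

```text
[-12.   61.8   7.3   5.7  81.2  13.4] [ 1.0505 -0.084   0.4025] 12.65 [ 0.9 -0.4 -2. ] 0.12868053468743587
[[ 0.364  0.784  0.503]
 [ 0.909 -0.418 -0.006]
 [ 0.205  0.459 -0.864]] tilt 30.193360181313903 az -0.740525391000997
```

Tilt is 30.2° at azimuth -0.7°, within about 2° of the port axis. Next I check that it persists and fly to above the port.

```bash
cat > pf.py <<'E'
from h import *
s=env.read_state();P=portT([.594,.219,.185],-4.7)
x=R.from_rotvec(s['ee_rot']).as_matrix()
g=P[0].T@x; t=P[0].T@(s['ee_pos']-P[1])
print('t',s['t'],'TCP in port mm',(t*1000).round(1),'handle ang',np.degrees(np.arctan2(g[1,0],g[0,0])).round(1),'axis err deg',np.degrees(np.arccos(min(1,-g[2,2]))).round(2),'zt in port',g[:,2].round(3),'F',s['force'].round(1),'F port',(P[0].T@s['force']).round(1),'q6',np.degrees(s['qpos'][5]).round(0))
def cmd(tp): # tool shift (cm) to bring TCP to port point tp (mm)
    return (x.T@(P[0]@(np.array(tp)/1000)+P[1]-s['ee_pos'])*100).round(2)
E
python3 - <<'E'
from pf import *
plan(s['ee_pos'],s['ee_rot'],[.49,.23,.42],0,14)
E
```

```text
t 12.65 TCP in port mm [ 524.3 -264.5  -51.6] handle ang 69.4 axis err deg 1.99 zt in port [ 0.002  0.035 -0.999] F [ 0.9 -0.4 -2. ] F port [-0.2 -0.3 -2.2] q6 13.0
[0.61, -4.02, -2.14] 0.0
[0.61, -4.02, -2.14] 0.0
[0.61, -4.02, -2.14] 0.0
[0.61, -4.02, -2.14] 0.0
[0.61, -4.02, -2.14] 0.0
[0.61, -4.02, -2.14] 0.0
[0.61, -4.02, -2.14] 0.0
[0.61, -4.02, -2.14] 0.0
[0.61, -4.02, -2.14] 0.0
[0.61, -4.02, -2.14] 0.0
[0.61, -4.02, -2.14] 0.0
[0.61, -4.02, -2.14] 0.0
[0.61, -4.02, -2.14] 0.0
[0.61, -4.02, -2.14] 0.0
```

Request:
jog_arm:
  increments: [0.6,-4,-2.1,0,1,0.6,-4,-2.1,0,1,0.6,-4,-2.1,0,1,0.6,-4,-2.1,0,1,0.6,-4,-2.1,0,1]

```text
t: 13.15
ee_pos: [0.8781, 0.0174, 0.4087]
ee_rot: [2.345, 1.504, 0.628]
force: [1.0, 0.6, -0.3]
opening: 0.129
grasp_force: 59.9
```

```bash
python3 st.py; python3 pf.py
```

```text
[-7.2 24.8 62.1  3.7 63.1 16.7] [0.8781 0.0174 0.4087] 13.15 [ 1.   0.6 -0.3] 0.1288289922663454
[[ 0.362  0.785  0.502]
 [ 0.909 -0.416 -0.005]
 [ 0.205  0.458 -0.865]] tilt 30.152854451517104 az -0.5253491297843059
t 13.15 TCP in port mm [ 371.3 -177.7   43.9] handle ang 69.5 axis err deg 2.1 zt in port [ 0.002  0.037 -0.999] F [ 1.   0.6 -0.3] F port [ 0.7  0.7 -0.7] q6 17.0
```

The tilt persists. I continue to the port.

Request:
jog_arm:
  increments: [0.6,-4,-2.1,0,1,0.6,-4,-2.1,0,1,0.6,-4,-2.1,0,1,0.6,-4,-2.1,0,1,0.6,-4,-2.1,0,1]

```text
t: 13.65
ee_pos: [0.6793, 0.1282, 0.4138]
ee_rot: [2.345, 1.504, 0.628]
force: [-0.8, 0.5, 0.1]
opening: 0.129
grasp_force: 59.9
```

Request:
jog_arm:
  increments: [0.6,-4,-2.1,0,1,0.6,-4,-2.1,0,1,0.6,-4,-2.1,0,1,0.6,-4,-2.1,0,1,0,0,0,0,1]

```text
t: 14.15
ee_pos: [0.5186, 0.2187, 0.4191]
ee_rot: [2.342, 1.51, 0.632]
force: [-0.2, -0.0, -0.4]
opening: 0.129
grasp_force: 59.9
```

Run:
```python
from pf import *
print(cmd([0,0,150]))
im=imaging.snapshot('wrist');save('w3.png',im)
for c in('scene','wrist'):
    imaging.snapshot(c)
    for t in('handle','cap_seat','mouth'): print(c,t,[(np.round(d['centre'],1).tolist(),round(d['p'],2)) for d in imaging.mark_of(c,t)][:3])
S=cam('scene');print(proj(S,s['ee_pos']+x[:,2]*.0005),proj(S,P[1]))
```

```text
t 14.15 TCP in port mm [ 52.   -6.5 240.3] handle ang 69.7 axis err deg 2.3 zt in port [ 0.003  0.04  -0.999] F [-0.2 -0.  -0.4] F port [-0.4 -0.  -0.3] q6 41.0
[-1.54 -5.    9.03]
scene handle [([358.7, 118.8], 0.67), ([366.7, 191.8], 0.19)]
scene cap_seat [([363.2, 122.9], 0.63), ([111.8, 282.7], 0.56)]
scene mouth [([355.2, 193.0], 0.89)]
wrist handle [([278.7, 284.0], 0.6)]
wrist cap_seat []
wrist mouth [([238.8, 198.5], 0.85)]
[[361.77814235 116.16134895]] [[356.62179209 191.81847944]]
```

View pics/w3.png

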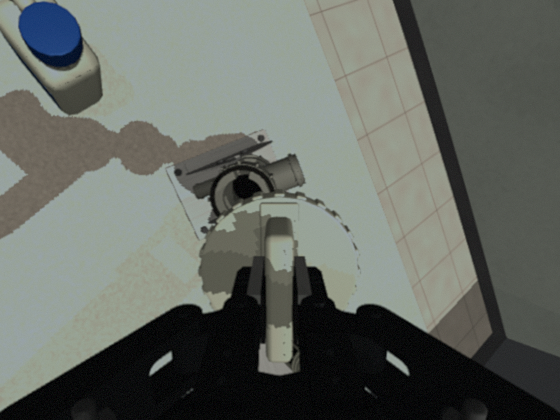

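The wrist picture shows the filter held straight, its bar centred at (279,285) between the pads. The port ring behind it is at about (240,195).

Run:
```python
from pf import *
W=cam('wrist',s);T=cam('top')
print('mouth proj',proj(W,P[1]), 'handle proj',proj(W,s['ee_pos']+x[:,2]*.0005))
top=s['ee_pos']-x[:,2]*.0135
print('bar ends proj',proj(W,[top+x[:,0]*.031,top-x[:,0]*.031]))
k=4;px=lambda X,Y:np.array([X/k+225-.5,Y/k+150-.5])
w1=np.load('w1.npz');W1=cam('wrist',w1)
print(tri([(W1,px(204,281)),(W,(238.8,198.5)),(T,(182,178.8)),(cam('scene'),(355.2,193))]))
print(tri([(W1,px(204,281)),(W,(238.8,198.5))]))
```

```text
t 14.6 TCP in port mm [ 55.4 -10.  236.9] handle ang 69.4 axis err deg 1.98 zt in port [ 0.002  0.035 -0.999] F [-0.3 -0.  -0.8] F port [-0.7 -0.1 -0.6] q6 41.0
mouth proj [[233.2520998  194.53327573]] handle proj [[278.11112564 284.75989518]]
bar ends proj [[277.96475827 232.02334008]
 [278.10154324 362.3156233 ]]
(array([0.59700939, 0.21611169, 0.18507363]), [np.float64(0.004886198522258498), np.float64(0.0044017892998335015), np.float64(0.0036195588780987054), np.float64(0.0018976469599761602)])
(array([0.57003674, 0.22831742, 0.26625393]), [np.float64(0.002340881711333904), np.float64(0.0023408817113340107)])
```

Run:
```python
from pf import *
im=imaging.snapshot('wrist');W=cam('wrist',s);k=5
np.savez('w4.npz',im=im,**{q:s[q] for q in ('ee_pos','ee_rot')})
x0,y0=190,130
c=np.clip(cv2.resize(im[y0:y0+100,x0:x0+120],None,fx=k,fy=k,interpolation=cv2.INTER_CUBIC)*1.6,0,255).astype(np.uint8)
f=lambda X:((proj(W,X)-[x0,y0]+.5)*k).astype(np.int32)
for r,z,col in [(.04,0,(255,0,0)),(.0245,0,(0,255,0))]: cv2.polylines(c,[f(circ(P,r,z))],True,col,1)
save('crop4.png',c)
```

```text
t 14.6 TCP in port mm [ 55.4 -10.  236.9] handle ang 69.4 axis err deg 1.98 zt in port [ 0.002  0.035 -0.999] F [-0.3 -0.  -0.8] F port [-0.7 -0.1 -0.6] q6 41.0
```

View pics/crop4.png

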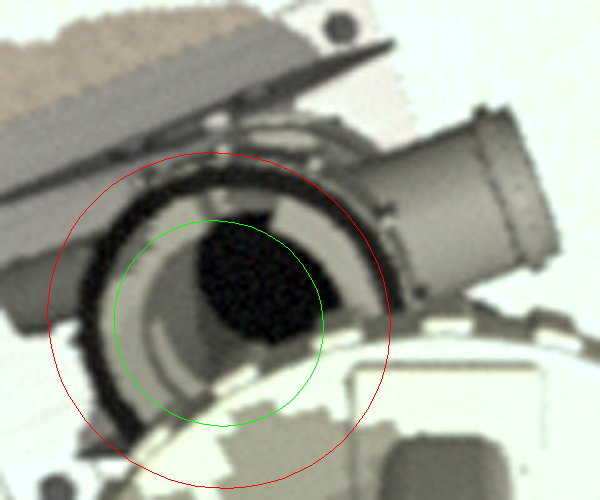

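Run:
```python
from h import *
from scipy.optimize import least_squares
w1=np.load('w1.npz');w4=np.load('w4.npz');A=cam('wrist',w1);B=cam('wrist',w4);S=cam('scene');T=cam('top')
p1=lambda v,o:v/4+o-.5
p4=lambda v,o:v/5+o-.5
def ra(P,r):
    c=proj(A,circ(P,r,.003)); return [c[:,0].min()-p1(74,225),c[:,0].max()-p1(335,225),c[:,1].min()-p1(150,150),c[:,1].max()-p1(412,150)]
def rb(P,r):
    c=proj(B,circ(P,r,.003)); return [c[:,0].min()-p4(80,190),c[:,0].max()-p4(405,190),c[:,1].min()-p4(163,130)]
for name,f in [('w1,z185',lambda p:ra(portT(p[:3],-4.7),p[3])+[(p[2]-.185)*1e4]),('w4,z185',lambda p:rb(portT(p[:3],-4.7),p[3])+[(p[2]-.185)*1e4]),
  ('both z',lambda p:ra(portT(p[:3],-4.7),p[3])+rb(portT(p[:3],-4.7),p[3])+[(p[2]-.185)*1e4]),('both',lambda p:ra(portT(p[:3],-4.7),p[3])+rb(portT(p[:3],-4.7),p[3]))]:
    r=least_squares(f,[.594,.219,.185,.038]);print(name,r.x.round(4),r.fun.round(2))
    print('  scene/top',proj(S,r.x[:3]),proj(T,r.x[:3]))
```

```text
w1,z185 [0.5934 0.22   0.185  0.0379] [-0.25  0.24  0.25 -0.24 -0.  ]
  scene/top [[356.94012525 191.60184537]] [[181.36916121 181.28072959]]
w4,z185 [0.5996 0.2163 0.185  0.038 ] [ 0. -0.  0.  0.]
  scene/top [[356.15741732 193.61035643]] [[182.95517542 178.83614342]]
both z [0.5965 0.2183 0.185  0.0378] [-0.79 -0.59  3.2   2.55 -2.98 -2.96 -0.22  0.01]
  scene/top [[356.58151069 192.60199426]] [[182.12564979 180.05549168]]
both [0.5867 0.2224 0.2156 0.0348] [-0.35  0.36  2.88  2.71 -2.94 -2.58  1.09]
  scene/top [[358.66656807 183.46965684]] [[178.11344013 182.0488832 ]]
```

The w1 state I saved was read after the arm settled, about 5 mm from where that picture was taken. With that corrected, both views agree on a port at (0.598, 0.216, 0.185).

```bash
sed -i 's/\[.594,.219,.185\]/[.5985,.2163,.185]/' pf.py
python3 - <<'E'
from pf import *
print(cmd([0,-3,150])); a=P[0]@np.array([0,-3,150.])/1000+P[1]; print(a)
print((x.T@P[0]@np.array([0,0,-1])).round(3))
E
```

```text
t 14.65 TCP in port mm [ 51.3  -7.7 239.4] handle ang 69.4 axis err deg 1.99 zt in port [ 0.002  0.035 -0.999] F [ 0.4  0.3 -1.1] F port [-0.2  0.4 -1.1] q6 41.0
[-1.66 -4.87  8.94]
[0.52350638 0.21945548 0.31490381]
[-0.033  0.011  0.999]
```

Request:
jog_arm:
  increments: [-0.42,-1.22,2,0,1,-0.42,-1.22,2.2,0,1,-0.42,-1.22,2.4,0,1,-0.4,-1.21,2.3,0,1,0,0,0,0,1]

```text
t: 15.15
ee_pos: [0.5211, 0.2192, 0.3102]
ee_rot: [2.349, 1.505, 0.616]
force: [-0.8, -0.3, -1.6]
opening: 0.132
grasp_force: 59.8
```

Request:
jog_arm:
  increments: [0,0,0,0,1,0,0,0,0,1,0,0,0,0,1,0,0,0,0,1,0,0,0,0,1]

```text
t: 15.65
ee_pos: [0.5231, 0.22, 0.3165]
ee_rot: [2.344, 1.502, 0.629]
force: [0.7, -0.4, -1.8]
opening: 0.13
grasp_force: 59.8
```

Run:
```python
from pf import *
for t in [(0,-3,150),(0,-3,105),(0,-2.5,70),(0,-1.5,45)]: print(cmd(t))
```

```text
t 15.65 TCP in port mm [  0.4  -2.5 151.6] handle ang 69.4 axis err deg 2.06 zt in port [ 0.004  0.036 -0.999] F [ 0.7 -0.4 -1.8] F port [-0.3 -0.4 -1.9] q6 43.0
[-0.07 -0.02  0.16]
[-0.22  0.02  4.65]
[-0.3   0.03  8.15]
[-0.29  0.02 10.65]
```

Request:
jog_arm:
  increments: [-0.05,0,1,0,1,-0.05,0,1,0,1,-0.05,0,1,0,1,-0.05,0,1,0,1,0,0,0.7,0,1]

```text
t: 16.15
ee_pos: [0.5459, 0.2176, 0.2728]
ee_rot: [2.346, 1.503, 0.625]
force: [0.1, 0.5, -1.8]
opening: 0.127
grasp_force: 59.9
```

Request:
jog_arm:
  increments: [0,0,0.5,0,1,0,0,0.5,0,1,0,0,0.5,0,1,0,0,0.5,0,1,0,0,0,0,1]

```text
t: 16.65
ee_pos: [0.5558, 0.2176, 0.2565]
ee_rot: [2.345, 1.502, 0.626]
force: [-0.3, 0.1, -1.7]
opening: 0.124
grasp_force: 59.9
```

Run:
```python
from pf import *
for t in [(0,-2.5,70),(0,-1.5,45),(0,-1,31)]: print(cmd(t))
```

```text
t 16.65 TCP in port mm [-1.2 -2.2 83.3] handle ang 69.4 axis err deg 2.01 zt in port [ 0.001  0.035 -0.999] F [-0.3  0.1 -1.7] F port [-1.1  0.1 -1.3] q6 43.0
[-0.03  0.14  1.33]
[-0.02  0.13  3.83]
[-0.02  0.13  5.23]
```

Free of contact with the tip 17 mm in. I continue down to the lugs.

Request:
jog_arm:
  increments: [0,0.05,0.6,0,1,0,0.05,0.6,0,1,0,0.03,0.6,0,1,0,0,0.6,0,1,0,0,0.6,0,1]

```text
t: 17.15
ee_pos: [0.5722, 0.217, 0.2313]
ee_rot: [2.345, 1.502, 0.627]
force: [0.1, 0.7, -0.7]
opening: 0.131
grasp_force: 59.9
```

Run:
```python
from pf import *
for t in [(0,-1.5,45),(0,-1,31)]: print(cmd(t))
```

```text
t 17.15 TCP in port mm [ 0.4 -1.5 53.3] handle ang 69.4 axis err deg 2.02 zt in port [ 0.002  0.035 -0.999] F [ 0.1  0.7 -0.7] F port [-0.3  0.7 -0.6] q6 43.0
[-0.04 -0.03  0.83]
[-0.04 -0.03  2.23]
```

Request:
jog_arm:
  increments: [0,0,0.5,0,1,0,0,0.4,0,1,0,0,0.3,0,1,0,0,0.3,0,1,0,0,0.2,0,1]

```text
t: 17.65
ee_pos: [0.5806, 0.2169, 0.2171]
ee_rot: [2.345, 1.502, 0.628]
force: [0.0, 0.1, -1.6]
opening: 0.126
grasp_force: 59.9
```

Run:
```python
from pf import *
for t in [(0,-1,31)]: print(cmd(t),s['ft_torque'])
```

```text
t 17.65 TCP in port mm [ 0.6 -0.8 36.7] handle ang 69.4 axis err deg 2.03 zt in port [ 0.002  0.035 -0.999] F [ 0.   0.1 -1.6] F port [-0.8  0.1 -1.4] q6 44.0
[-0.05 -0.04  0.57] [-0.02023158  0.39012776  0.02291961]
```

Request:
jog_arm:
  increments: [0,0,0.2,0,1,0,0,0.2,0,1,0,0,0.2,0,1,0,0,0.1,0,1,0,0,0,0,1]

```text
t: 18.15
ee_pos: [0.5841, 0.2169, 0.2113]
ee_rot: [2.345, 1.502, 0.628]
force: [-1.9, -0.3, 0.1]
opening: 0.126
grasp_force: 60.3
```

Run:
```python
from pf import *
for t in [(0,-1,31)]: print(cmd(t),s['ft_torque'])
```

```text
t 18.15 TCP in port mm [ 0.7 -0.6 30. ] handle ang 69.4 axis err deg 2.03 zt in port [ 0.002  0.035 -0.999] F [-1.9 -0.3  0.1] F port [-1.6 -0.5  1. ] q6 44.0
[-0.06 -0.05 -0.1 ] [-0.08159394  0.47302392 -0.0531525 ]
```

Lugs are through and the seal is just touched. I'll press lightly and turn clockwise, which is + about tool z.

Request:
jog_arm:
  increments: [0,0,0.1,0,1,0,0,0,0.1,1,0,0,0,0.1,1,0,0,0,0.1,1,0,0,0,0,1]

```text
t: 18.65
ee_pos: [0.5851, 0.217, 0.2113]
ee_rot: [2.592, 1.157, 0.698]
force: [-1.1, -0.8, 1.4]
opening: 0.128
grasp_force: 60.3
```

Run:
```python
from pf import *
print(s['ft_torque'].round(2),P[0].T@s['ft_torque'])
```

```text
t 18.65 TCP in port mm [ 1.5 -0.4 29.5] handle ang 52.2 axis err deg 2.07 zt in port [ 0.004  0.036 -0.999] F [-1.1 -0.8  1.4] F port [-0.2 -0.8  1.8] q6 61.0
[-0.1   0.23  0.04] [-0.08218581  0.21789056  0.09072355]
```

Request:
jog_arm:
  increments: [0,0,0.04,0.1,1,0,0,0.04,0.1,1,0,0,0.04,0.1,1,0,0,0.04,0.1,1,0,0,0.04,0.1,1]

```text
t: 19.15
ee_pos: [0.5868, 0.217, 0.2106]
ee_rot: [2.902, 0.496, 0.788]
force: [0.6, -0.9, 4.8]
opening: 0.128
grasp_force: 60.7
```

Run:
```python
from pf import *
print(P[0].T@s['ft_torque'],s['opening'])
```

```text
t 19.15 TCP in port mm [ 2.7 -0.3 28. ] handle ang 23.5 axis err deg 2.09 zt in port [ 0.007  0.036 -0.999] F [ 0.6 -0.9  4.8] F port [ 3.  -0.8  3.8] q6 90.0
[-0.3175294  -0.05739742  0.16250675] 0.12791232486360607
```

Request:
jog_arm:
  increments: [0,0,0.03,0.1,1,0,0,0.03,0.1,1,0,0,0.03,0.1,1,0,0,0.02,0.1,1,0,0,0,0.03,1]

```text
t: 19.65
ee_pos: [0.5872, 0.2157, 0.2095]
ee_rot: [-3.016, 0.132, -0.819]
force: [-2.0, -5.9, 5.2]
opening: 0.128
grasp_force: 61.5
```

Run:
```python
from pf import *
print(P[0].T@s['ft_torque'],s['opening'])
```

```text
t 19.65 TCP in port mm [ 2.6 -1.5 26.8] handle ang -0.8 axis err deg 1.91 zt in port [ 0.005  0.033 -0.999] F [-2.  -5.9  5.2] F port [ 1.3 -6.1  5.2] q6 114.0
[-1.57832818 -0.08401292  0.63507567] 0.12774874646548237
```

Torque rose to 0.64 N m at -0.8°, so it is tight at the stop. I settle, release and back out.

Request:
jog_arm:
  increments: [0,0,0,0.02,1,0,0,0,0,1,0,0,0,0,1,0,0,0,0,0.4,0,0,0,0,0]

```text
t: 20.15
ee_pos: [0.586, 0.2169, 0.2075]
ee_rot: [-3.007, 0.165, -0.811]
force: [0.2, -0.4, -0.2]
opening: 0.456
grasp_force: 0.0
```

Request:
jog_arm:
  increments: [0,0,0,0,-0.4,0,0,0,0,-0.4,0,0,-1,0,-0.4,0,0,-2,0,-0.4,0,0,-3,0,-0.4]

```text
t: 20.65
ee_pos: [0.5548, 0.217, 0.2588]
ee_rot: [-3.009, 0.166, -0.807]
force: [-1.1, 0.5, 0.0]
opening: 0.699
grasp_force: 0.0
```

Request:
jog_arm:
  increments: [0,0,-4,0,-0.4,0,0,-4,0,-0.4,0,0,-4,0,-0.4,0,0,-2,0,-0.4,0,0,0,0,-0.4]

```text
t: 21.15
ee_pos: [0.4855, 0.2187, 0.3857]
ee_rot: [-3.001, 0.165, -0.823]
force: [0.2, -0.4, 0.3]
opening: 0.699
grasp_force: 0.0
```

Request:
jog_arm:
  increments: [0,0,0,0,-0.4,0,0,0,0,-0.4,0,0,0,0,-0.4,0,0,0,0,-0.4,0,0,0,0,-0.4]

```text
t: 21.65
ee_pos: [0.4856, 0.2179, 0.3796]
ee_rot: [-3.008, 0.166, -0.81]
force: [-0.3, -0.5, -1.2]
opening: 0.702
grasp_force: 0.0
```

Run:
```python
from pf import *
im=imaging.snapshot('wrist');save('w5.png',im);W=cam('wrist',s)
for t in('handle','cap_seat'): print(t,[(np.round(d['centre'],1).tolist(),round(d['p'],2)) for d in imaging.mark_of('wrist',t)][:3])
f=lambda X:proj(W,P[0]@np.array(X)+P[1]).round(1)
print('expect handle',f([0,0,.027]),'seat',f([0,0,.001]),'bar ends top',f([.031,0,.041]),f([-.031,0,.041]))
```

```text
t 21.65 TCP in port mm [-2.000e-01 -7.700e+00  2.249e+02] handle ang -2.2 axis err deg 1.99 zt in port [ 0.001  0.035 -0.999] F [-0.3 -0.5 -1.2] F port [-0.8 -0.5 -0.9] q6 115.0
handle [([279.8, 187.0], 0.69)]
cap_seat [([280.5, 178.9], 0.91), ([280.1, 185.5], 0.19)]
expect handle [[277.9 187.3]] seat [[278.7 182. ]] bar ends top [[276.1 159.3]] [[278.5 220.1]]
```

View pics/w5.png

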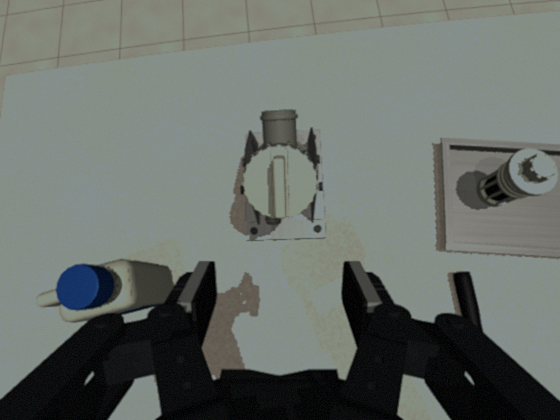

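The filter sits in the port with its bar at (280,187), pointing at the spigot along port x. The measured seat matches the locked position to within about 3 px. The other filter is upright at (525,175), and the detergent and screwdriver are undisturbed, so I hand in.

```bash
python3 -c "
from rig import env
print(env.job_done())"
```

```text
the job is handed in; nothing more can be done
None
```

The filter is in the pump port, turned clockwise to the stop and released. It was handed in at about 21.7 s; in the last wrist picture the other filter was standing and the detergent and screwdriver looked undisturbed, but the dosing cup was out of view, and the hand-in returned no verdict.

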